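Transfer the heel samples to the show rack in reverse order

ROBOT

A 7-joint arm with a two-finger parallel gripper is mounted at the origin on the work surface. World frame = base frame: x ahead of the robot, y to its left, z up, the work surface at z = 0. Lengths are in m, angles in degrees, forces in N, time in s.
With the tool pointing down it reaches from about 0.425 to 0.875 m from the base axis. Payload 8.4 kg.
Tool frame: the origin (TCP) lies on the centre line of the jaws, within the pads' length; the fingertips stand 22 mm ahead of it and the grasp point (between the pads) lies 3 mm ahead of it; z points along the fingers, y is the line along which they close (so a half turn about z gives the same grasp; the last joint's range is limited). The gripper opens to 85 mm and grips with 20 to 120 N. Pads are 22 mm wide; open, the fingers measure 114 mm over their backs; the gripper's body (76 mm by 85 mm) begins 54 mm behind the grasp point. The pads swing forward as they close: fully open they stand 13 mm farther back than shut.
Start: joints at [-73.98, 19.091, 2.286, 83.961, -0.768, 76.965, -3.352], TCP at [0.24, 0.604, 0.253] pointing down, gripper open.
Joint ranges: [-147.57, 147.57], [-21.85, 119.76], [-74.77, 79.35], [14.55, 137.4], [-85.83, 265.84], [4.83, 119.75], [-152.11, 152.11]. Speed limits (degrees/s): [127.2, 127.2, 159.86, 159.86, 180, 180, 180].

INTERFACE

Orientations are given as [roll, pitch, yaw] about the fixed x, y, z axes, in that order (R = Rz(yaw) Ry(pitch) Rx(roll)).
In Python, from bench import env, eyes, job_done, finder gives the robot as it stands. The module is installed in compiled form; this text tells all that it offers.
- The arm moves only by the tool move_arm, never from a script. Its argument "increments" is a list of rows, each a list of 7 numbers: the opening, from 0 (shut) to 1 (fully open), then the shift along the tool's x, y, z in mm, then the turn, a rotation vector about the tool's x, y, z in rad. A call has 1 to 20 rows; each row is the pose to reach, as a shift and turn from the pose commanded when the call began, along the tool's axes at that moment; what a row does not reach only later rows make up. A row lasts 1/12 s, in which the tool goes at most 41.7 mm and 7.16 degrees, less where a joint would pass 70% of its speed; a pose out of reach is approached as far as the arm can. A call with a gripper value outside its range is refused whole. The fingers move at their own pace and stop on an object; "newtons" is the grip in N (left out, the last holds). Time passes only in rows, so rows that repeat a pose let the fingers close. It gives the time, the measured TCP pose, the force, the opening and the grip force at its end, in the units of the state.
- env.get_state(): the state, without advancing time (a new reading comes with each control period).
- eyes.snapshot(name): name is "scene" or "top" or "wrist"; returns the picture (384x512x3 uint8, blue, green, red); there is no depth.
- eyes.calibration(name): a dict with "K" (3x3 intrinsics, pixels), "extrinsics" (4x4, takes a point from world to camera coordinates). Camera axes: x right, y up, looking along -z (the intrinsics and any distortion apply to the point x, -y, -z); pixel columns grow to the right and rows downward; lengths in m; the calibration is good to about 2 mm. A picture is of the moment at which its call begins: read the wrist's pose just before it. calibration takes no time and is no camera call; for the wrist camera it gives the pose at the moment of the call.
- job_done(): hands the job in; it is judged then, once.
Trained networks look in the newest picture that a camera, given by its name, has taken for a name from the list of things; names that differ only in an ending like _2 or _b are one class to them, and where a whole thing is asked for, a point or a joint stands for the part that bears it (a point fixed in the world has none). Each returns a list of dicts, best first, with "p" (0 to 1); they miss things now and then, are a little off and sometimes report something else, mostly with a low value. They report only what shows in the picture. A call takes as long as a camera call. They do not tell look-alikes from the thing itself.
- finder.boxes_of(camera, thing): "centre" ([column, row] in pixels, amid what is visible of it).
The state is a dict: "t": time; "joint_pos": joint angles; "joint_vel": joint speeds; "joint_efforts": joint torques, N m; "position": TCP position; "ee_rot": TCP orientation; "wrist_force": force on the tool from outside, world axes, zero at the start; "wrist_torque": the same for the moment, N m; "opening": finger opening in m; "gripper_force": force on a finger pad.
Only numpy, scipy, OpenCV 4.12 (cv2) and the standard library are available. Lean on these libraries where they do the work, as an engineer would, in place of code of your own. Each camera call takes 0.05 s, during which the arm holds its last target. There are 200 camera calls.

TASK

The client will look at the show rack from the other side, so move the four shoe-heel samples from the wooden sample rack into the black show rack in reverse order, one to a well: the heel nearest the red button on the wooden rack goes into the well farthest from the red button on the black rack, and so on along the row. Leave every heel standing upright on the floor of its well, let go of and at rest; the colour chips on the wooden rack's ledge keep showing the order in which the heels stood.

Things in the scene. Friction and masses are not known exactly. Their poses are not given: they have to be found in the camera images.
- heel_green: Loose shoe-heel sample, glossy green block, black rubber underside, standing in a well of the wooden rack. D-shaped from above: 44 mm long along its y (roughly along the row at the start), 40 mm between its flat parallel sides facing +x and -x (pinch these), flat breast at +y, round back at -y; 55 mm tall, about 90 g. Origin: centre of the underside, z up.
- heel_yellow: Loose shoe-heel sample, glossy yellow block, black rubber underside, standing in a well of the wooden rack. D-shaped from above: 44 mm long along its y (roughly along the row at the start), 40 mm between its flat parallel sides facing +x and -x (pinch these), flat breast at +y, round back at -y; 55 mm tall, about 90 g. Origin: centre of the underside, z up.
- heel_blue: Loose shoe-heel sample, glossy blue block, black rubber underside, standing in a well of the wooden rack. D-shaped from above: 44 mm long along its y (roughly along the row at the start), 40 mm between its flat parallel sides facing +x and -x (pinch these), flat breast at +y, round back at -y; 55 mm tall, about 90 g. Origin: centre of the underside, z up.
- heel_white: Loose shoe-heel sample, glossy white block, black rubber underside, standing in a well of the wooden rack. D-shaped from above: 44 mm long along its y (roughly along the row at the start), 40 mm between its flat parallel sides facing +x and -x (pinch these), flat breast at +y, round back at -y; 55 mm tall, about 90 g. Origin: centre of the underside, z up.
- chip_green: Flat green leather colour chip, 18 x 36 x 3 mm, fixed on the front ledge of the sample rack, in front of the well in which the green heel stands at the start. It stays there and so keeps showing the original order. Origin: centre of its underside, 52 mm from the well's centre (the well lies along the rack's +x).
- chip_yellow: Flat yellow leather colour chip, 18 x 36 x 3 mm, fixed on the front ledge of the sample rack, in front of the well in which the yellow heel stands at the start. It stays there and so keeps showing the original order. Origin: centre of its underside, 52 mm from the well's centre (the well lies along the rack's +x).
- chip_blue: Flat blue leather colour chip, 18 x 36 x 3 mm, fixed on the front ledge of the sample rack, in front of the well in which the blue heel stands at the start. It stays there and so keeps showing the original order. Origin: centre of its underside, 52 mm from the well's centre (the well lies along the rack's +x).
- chip_white: Flat white leather colour chip, 18 x 36 x 3 mm, fixed on the front ledge of the sample rack, in front of the well in which the white heel stands at the start. It stays there and so keeps showing the original order. Origin: centre of its underside, 52 mm from the well's centre (the well lies along the rack's +x).
- sample_rack: Full rack, light wood, fixed: wells in a row along its y at y = +111, +37, -37, -111 mm, x = 0, each 66 mm (y) by 62 mm (x) inside, floor 8 mm above the table, ridges between them 8 mm wide, 8 mm above the floor. Red button (24 mm wide, top 22 mm high) at y = +168 mm. Block 78 by 304 mm; origin: centre of its underside, z up. A ledge 26 mm wide, 10 mm high on its -x side carries the chips.
- show_rack: Empty rack, black, grey floors, fixed: wells in a row along its y at y = +111, +37, -37, -111 mm, x = 0, each 66 mm (y) by 62 mm (x) inside, floor 8 mm above the table, ridges between them 8 mm wide, 8 mm above the floor. Red button (24 mm wide, top 22 mm high) at y = +168 mm. Block 78 by 304 mm; origin: centre of its underside, z up. Before or behind the wooden one.
Things that resemble listed ones, but are neither listed nor needed, are in the scene too. What is shaped like the heel_yellow but pink is not meant.

How it is judged (in metres and radians):
At the end, for the whole second after the job is handed in: Each heel stands in the black rack's mirrored well (1st from the red button to 4th, 2nd to 3rd, and so on), origin within 15 mm of the well's centre in x and y and 5 mm of its floor in height, upright within 0.12 rad, released, at rest (under 0.02 m/s, 0.2 rad/s) (z of heel_green in the frame of show_rack between 0.003 and 0.013 m and x of heel_green in the frame of show_rack between -0.015 and 0.015 m and angle between each of heel_green, heel_yellow, heel_blue, heel_white's own z axis and vertical below 0.12 rad and linear speed of each of heel_green, heel_yellow, heel_blue, heel_white below 0.02 m/s and angular speed of each of heel_green, heel_yellow, heel_blue, heel_white below 0.2 rad/s and contact force between each of heel_green, heel_yellow, heel_blue, heel_white and the fingers below 0.05 N and ((y of chip_green in the frame of sample_rack between 0.091 and 0.131 m and y of heel_green in the frame of show_rack between -0.126 and -0.096 m) or (y of chip_green in the frame of sample_rack between 0.017 and 0.057 m and y of heel_green in the frame of show_rack between -0.052 and -0.022 m) or (y of chip_green in the frame of sample_rack between -0.057 and -0.017 m and y of heel_green in the frame of show_rack between 0.022 and 0.052 m) or (y of chip_green in the frame of sample_rack between -0.131 and -0.091 m and y of heel_green in the frame of show_rack between 0.096 and 0.126 m)) and z of heel_yellow in the frame of show_rack between 0.003 and 0.013 m and x of heel_yellow in the frame of show_rack between -0.015 and 0.015 m and ((y of chip_yellow in the frame of sample_rack between 0.091 and 0.131 m and y of heel_yellow in the frame of show_rack between -0.126 and -0.096 m) or (y of chip_yellow in the frame of sample_rack between 0.017 and 0.057 m and y of heel_yellow in the frame of show_rack between -0.052 and -0.022 m) or (y of chip_yellow in the frame of sample_rack between -0.057 and -0.017 m and y of heel_yellow in the frame of show_rack between 0.022 and 0.052 m) or (y of chip_yellow in the frame of sample_rack between -0.131 and -0.091 m and y of heel_yellow in the frame of show_rack between 0.096 and 0.126 m)) and z of heel_blue in the frame of show_rack between 0.003 and 0.013 m and x of heel_blue in the frame of show_rack between -0.015 and 0.015 m and ((y of chip_blue in the frame of sample_rack between 0.091 and 0.131 m and y of heel_blue in the frame of show_rack between -0.126 and -0.096 m) or (y of chip_blue in the frame of sample_rack between 0.017 and 0.057 m and y of heel_blue in the frame of show_rack between -0.052 and -0.022 m) or (y of chip_blue in the frame of sample_rack between -0.057 and -0.017 m and y of heel_blue in the frame of show_rack between 0.022 and 0.052 m) or (y of chip_blue in the frame of sample_rack between -0.131 and -0.091 m and y of heel_blue in the frame of show_rack between 0.096 and 0.126 m)) and z of heel_white in the frame of show_rack between 0.003 and 0.013 m and x of heel_white in the frame of show_rack between -0.015 and 0.015 m and ((y of chip_white in the frame of sample_rack between 0.091 and 0.131 m and y of heel_white in the frame of show_rack between -0.126 and -0.096 m) or (y of chip_white in the frame of sample_rack between 0.017 and 0.057 m and y of heel_white in the frame of show_rack between -0.052 and -0.022 m) or (y of chip_white in the frame of sample_rack between -0.057 and -0.017 m and y of heel_white in the frame of show_rack between 0.022 and 0.052 m) or (y of chip_white in the frame of sample_rack between -0.131 and -0.091 m and y of heel_white in the frame of show_rack between 0.096 and 0.126 m))); the robot touches nothing.
It also fails if it takes over 99 s, if anything falls off the work surface, if the arm or the gripper's body presses on something with over 40 N, if the wrist force passes 120 N, or if a joint passes its speed limit or range.

## Working session

There is one attempt and no reset: what is moved stays moved. The work goes in short steps, Python scripts to look and compute and a tool call to move; the robot and the scene stay as the last step left them, time stands still between calls to the robot, and variables do not carry over. Pictures are saved under pics/ and viewed, at most 14 in all, crops included, and the job is handed in when it is done.

Besides the shell and the picture viewer there is one more tool, called as name(argument=value, ...), one argument or row to a line, values as JSON. move_arm: Moves the arm, as the interface text tells. Its arguments: {"type":"object","properties":{"increments":{"type":"array","items":{"type":"array","items":{"type":"number"}}},"newtons":{"type":"number"}},"required":["increments"]}

```bash
mkdir -p pics; python3 - <<'E'
from bench import env,eyes
import cv2,numpy as np
s=env.get_state();print({k:np.round(v,3).tolist() for k,v in s.items() if k in('t','position','ee_rot','opening','wrist_force')})
for n in('scene','top'):
    cv2.imwrite(f'pics/{n}0.png',eyes.snapshot(n)); c=eyes.calibration(n); print(n,c.keys(),np.round(c['K'],1).tolist(),np.round(c['extrinsics'],3).tolist())
E
```

```text
{'t': 0.0, 'position': [0.24, 0.604, 0.252], 'ee_rot': [-179.909, 0.006, 158.294], 'wrist_force': [-0.356, 0.426, 0.176], 'opening': 0.085}
scene dict_keys(['K', 'extrinsics']) [[461.5, 0.0, 259.1], [0.0, 461.5, 187.3], [0.0, 0.0, 1.0]] [[0.897, 0.443, 0.002, -0.49], [-0.339, 0.684, 0.646, 0.154], [0.284, -0.58, 0.764, -1.093], [0.0, 0.0, 0.0, 1.0]]
top dict_keys(['K', 'extrinsics']) [[379.5, 0.0, 259.5], [0.0, 379.5, 192.0], [0.0, 0.0, 1.0]] [[0.011, -1.0, 0.005, -0.01], [0.984, 0.012, 0.176, -0.517], [-0.176, 0.003, 0.984, -0.583], [0.0, 0.0, 0.0, 1.0]]
```

View pics/top0.png

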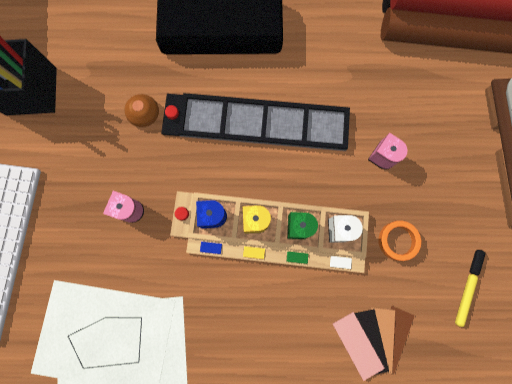

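View pics/scene0.png

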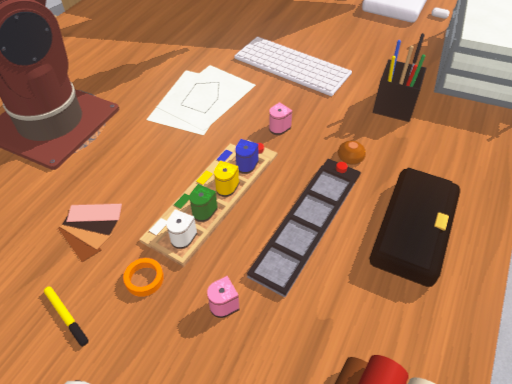

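The top view shows the wooden rack with its red button at (181,213), then blue (210,213), yellow (256,218), green (302,225) and white (346,228). Each chip sits below its heel. The black rack's button is at (171,112), with wells at about (204,118), (246,121), (287,125) and (327,128). The pink blocks at (122,206) and (390,150) are decoys. So blue goes to the rightmost well, yellow to the third, green to the second and white to the first.

```bash
cat > h.py <<'E'
from bench import env,eyes,finder
import cv2,numpy as np
from scipy.optimize import least_squares,minimize
def cal(n):
    c=eyes.calibration(n); return np.array(c['K']),np.array(c['extrinsics'])
def proj(P,c):
    K,E=c; q=np.c_[P,np.ones(len(P))]@E.T; q=q[:,:3]*[1,-1,-1]; u=q@K.T; return u[:,:2]/u[:,2:]
def ray(uv,z,c):
    K,E=c; d=np.linalg.inv(K)@[uv[0],uv[1],1]; d=E[:3,:3].T@(d*[1,-1,-1]); o=-E[:3,:3].T@E[:3,3]
    return o+d*(z-o[2])/d[2]
def dshape():
    a=np.linspace(np.pi,2*np.pi,17); return np.vstack([[[.02,.022],[-.02,.022]],np.c_[.02*np.cos(a),-.002+.02*np.sin(a)]])
def heelpts(x,y,yaw,z0,z1):
    R=np.array([[np.cos(yaw),-np.sin(yaw)],[np.sin(yaw),np.cos(yaw)]]); d=dshape()@R.T+[x,y]
    return np.vstack([np.c_[d,np.full(len(d),z)] for z in (z0,z1)])
S=8
def fitheel(masks,cals,x0,z0=.016,z1=.063):
    # masks: list of bool; maximise IoU of silhouette
    def cost(p):
        t=0
        for m,c in zip(masks,cals):
            h=cv2.convexHull(proj(heelpts(p[0],p[1],p[2],z0,z1),c).astype(np.float32))
            r=np.zeros(m.shape,np.uint8); cv2.fillConvexPoly(r,np.round(h*S*2).astype(np.int32)//2,1,shift=3)
            t+=1-(r.astype(bool)&m).sum()/max(1,(r.astype(bool)|m).sum())
        return t/len(masks)
    best=None
    for a in np.radians([-30,-15,0,15,30]):
        r=minimize(cost,[x0[0],x0[1],x0[2]+a],method='Nelder-Mead',options=dict(initial_simplex=[[x0[0],x0[1],x0[2]+a],[x0[0]+.01,x0[1],x0[2]+a],[x0[0],x0[1]+.01,x0[2]+a],[x0[0],x0[1],x0[2]+a+.2]],xatol=1e-4,fatol=1e-4))
        if best is None or r.fun<best.fun: best=r
    return best
def cmask(im,col):
    h,s,v=cv2.split(cv2.cvtColor(im,cv2.COLOR_BGR2HSV))
    m={'blue':(h>110)&(h<130)&(s>120),'yellow':(h>24)&(h<33)&(s>150),'green':(h>45)&(h<85)&(s>100),'white':(s<45)&(v>110),'red':((h<6)|(h>174))&(s>170)&(v>100)}[col]
    return m
def blobnear(m,uv,fill=True):
    n,l,st,ce=cv2.connectedComponentsWithStats(m.astype(np.uint8),connectivity=8)
    i=min((i for i in range(1,n) if st[i,4]>25),key=lambda i:np.hypot(*(ce[i]-uv)))
    b=(l==i).astype(np.uint8)
    if fill: b=cv2.morphologyEx(b,cv2.MORPH_CLOSE,np.ones((9,9),np.uint8))
    return b.astype(bool),ce[i],st[i,4]
YS=np.array([.111,.037,-.037,-.111])
def fitrack(model,world):
    f=lambda p:(model@np.array([[np.cos(p[2]),np.sin(p[2])],[-np.sin(p[2]),np.cos(p[2])]])+p[:2]-world).ravel()
    r=least_squares(f,[*world.mean(0),0]); return r.x,f(r.x)
E
cat > m.py <<'E'
from h import *
im=eyes.snapshot('top');c=cal('top'); hsv=cv2.cvtColor(im,cv2.COLOR_BGR2HSV)
W=[ray((171.5,112),.022,c)[:2]]; M=[[0,.168]]
g=(hsv[...,2]>85)&(hsv[...,1]<60)
for i,uv in enumerate([(204,118),(246,121),(287,125),(327,128)]):
    b,ce,a=blobnear(g,uv,False); print('well',i,ce.round(1),a); W.append(ray(ce,.008,c)[:2]);M.append([0,YS[i]])
b,ce,a=blobnear(cmask(im,'red'),(171,112),False); W[0]=ray(ce,.022,c)[:2]
p,e=fitrack(np.array(M),np.array(W)); print('show',p.round(4),np.degrees(p[2]).round(2),(e*1e3).round(1))
W=[];M=[]
b,ce,a=blobnear(cmask(im,'red'),(181,213),False); W.append(ray(ce,.022,c)[:2]);M.append([0,.168])
for i,(n,uv) in enumerate(zip(['blue','yellow','green','white'],[(210,248),(254,253),(297,258),(341,263)])):
    b,ce,a=blobnear(cmask(im,n),uv,False); print('chip',n,ce.round(1),a); W.append(ray(ce,.013,c)[:2]);M.append([-.052,YS[i]])
q,e=fitrack(np.array(M),np.array(W)); print('sample',q.round(4),np.degrees(q[2]).round(2),(e*1e3).round(1))
sc=eyes.snapshot('scene');cs=cal('scene')
for n,ut,us in zip(['blue','yellow','green','white'],[(210,213),(256,218),(302,225),(346,228)],[(247,156),(226,178),(204,203),(181,229)]):
    mt=blobnear(cmask(im,n),ut)[0]; ms=blobnear(cmask(sc,n),us)[0]
    x0=ray(ut,.055,c); 
    f=[fitheel(m,cc,[x0[0],x0[1],q[2]]) for m,cc in (([mt],[c]),([ms],[cs]),([mt,ms],[c,cs]))]
    print(n,[(r.x[:2].round(4).tolist(),np.degrees(r.x[2]).round(1),round(r.fun,3)) for r in f])
    b=finder.boxes_of('top','heel_'+n); print([ (np.round(d['centre'],0).tolist(),round(d['p'],2)) for d in b[:3]])
E
python3 m.py
```

```text
well 0 [203.3 116. ] 1088
well 1 [244.  119.6] 1105
well 2 [284.5 123. ] 1115
well 3 [325.3 126.7] 1107
show [ 0.6542 -0.0115 -0.0734] -4.21 [ 0.8  0.5 -0.8 -0.5 -0.4 -0.1 -0.1 -0.2  0.4  0.2]
chip blue [210.5 247.4] 203
chip yellow [253.6 252.1] 187
chip green [297.1 257.2] 211
chip white [340.3 261.9] 232
sample [ 0.467  -0.0376 -0.0986] -5.65 [ 0.6  1.2 -0.1  0.1 -0.3 -0.3 -0.  -0.2 -0.1 -0.8]
blue [([0.4802, 0.075], np.float64(0.7), np.float64(0.083)), ([0.481, 0.0713], np.float64(16.1), np.float64(0.064)), ([0.4802, 0.0737], np.float64(1.7), np.float64(0.104))]
[([212.0, 216.0], 0.88)]
yellow [([0.4728, 0.0002], np.float64(0.3), np.float64(0.186)), ([0.4598, 0.0158], np.float64(26.2), np.float64(0.552)), ([0.4711, -0.0], np.float64(5.7), np.float64(0.39))]
[([124.0, 206.0], 0.89), ([388.0, 155.0], 0.85), ([253.0, 218.0], 0.7)]
green [([0.4629, -0.0748], np.float64(0.2), np.float64(0.045)), ([0.4596, -0.0794], np.float64(-4.8), np.float64(0.199)), ([0.4612, -0.0753], np.float64(-1.7), np.float64(0.16))]
[([300.0, 226.0], 0.86)]
white [([0.4591, -0.1461], np.float64(2.2), np.float64(0.04)), ([0.4568, -0.1491], np.float64(0.9), np.float64(0.197)), ([0.458, -0.1466], np.float64(2.7), np.float64(0.15))]
[([343.0, 226.0], 0.7)]
```

```bash
cat > go.py <<'E'
import sys
from bench import env
import numpy as np
from scipy.spatial.transform import Rotation as R
def go(p,yaw,frm=None):
    s=env.get_state(); p0,r0=frm or (s['position'],s['ee_rot'])
    A=R.from_euler('xyz',r0,degrees=True); B=R.from_euler('xyz',[180,0,yaw],degrees=True)
    d=A.inv().apply(np.array(p)-p0)*1e3; w=(A.inv()*B).as_rotvec()
    print('t',round(s['t'],2),'shift',d.round(1).tolist(),'turn',w.round(4).tolist(),'op',round(s['opening'],4)); return p,[180,0,yaw]
if __name__=='__main__':
    v=[float(a) for a in sys.argv[1:]]
    f=None
    for i in range(0,len(v),4): go(v[i:i+3],v[i+3])
E
python3 go.py .47 -.035 .3 85
```

```text
t 0.4 shift [-449.6, -508.6, -46.7] turn [-0.0002, 0.0002, 1.2792] op 0.0856
```

move_arm(
  increments=[
    [1, -450, -509, -47, 0, 0, 1.279],
    [1, -450, -509, -47, 0, 0, 1.279],
    [1, -450, -509, -47, 0, 0, 1.279],
    [1, -450, -509, -47, 0, 0, 1.279],
    [1, -450, -509, -47, 0, 0, 1.279],
    [1, -450, -509, -47, 0, 0, 1.279],
    [1, -450, -509, -47, 0, 0, 1.279],
    [1, -450, -509, -47, 0, 0, 1.279],
    [1, -450, -509, -47, 0, 0, 1.279],
    [1, -450, -509, -47, 0, 0, 1.279],
    [1, -450, -509, -47, 0, 0, 1.279],
    [1, -450, -509, -47, 0, 0, 1.279],
    [1, -450, -509, -47, 0, 0, 1.279],
    [1, -450, -509, -47, 0, 0, 1.279],
    [1, -450, -509, -47, 0, 0, 1.279],
    [1, -450, -509, -47, 0, 0, 1.279],
    [1, -450, -509, -47, 0, 0, 1.279],
    [1, -450, -509, -47, 0, 0, 1.279],
    [1, -450, -509, -47, 0, 0, 1.279],
    [1, -450, -509, -47, 0, 0, 1.279],
  ],
)

```text
t: 2.07
position: [0.47, -0.0344, 0.3002]
ee_rot: [-180.0, -0.0, 85.1]
wrist_force: [-0.5, 0.3, 0.7]
opening: 0.0851
gripper_force: 0.0
```

```bash
python3 - <<'E'
from h import *
import os
s=env.get_state();print(s['t'],np.round(s['position'],4),np.round(s['ee_rot'],2),np.round(s['joint_pos'],0))
cv2.imwrite('pics/w1.png',eyes.snapshot('wrist'))
E
```

```text
2.0667 [ 0.47   -0.0344  0.3002] [-1.7998e+02 -1.0000e-02  8.5080e+01] [-45.  -7.  41. 105.   4.  80. -10.]
```

View pics/w1.png

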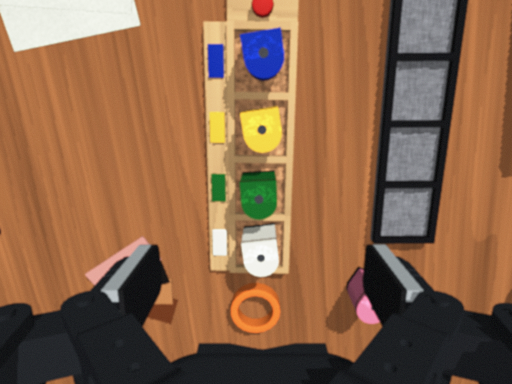

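The wrist view shows all four heels from above: blue (264,53), yellow (261,129), green (259,197) and white (260,250). Their flat breasts face up (+y), and the show rack is on the right. Next I'll fit the poses from this picture and the top one together.

```bash
cat > m2.py <<'E'
from h import *
cw=cal('wrist'); w=eyes.snapshot('wrist'); im=eyes.snapshot('top'); ct=cal('top'); hsv=cv2.cvtColor(w,cv2.COLOR_BGR2HSV)
g=(hsv[...,2]>85)&(hsv[...,1]<60); W=[];M=[]
for i,uv in zip((1,2,3),[(420,90),(413,155),(406,213)]):
    b,ce,a=blobnear(g,uv,False); W.append(ray(ce,.008,cw)[:2]); M.append([0,YS[i]]); print(ce.round(),a)
p,e=fitrack(np.array(M),np.array(W)); print('show',p.round(4),np.degrees(p[2]).round(2),(e*1e3).round(1))
ov=w.copy()
for n,uv,ut in zip(['blue','yellow','green','white'],[(264,53),(261,129),(259,197),(260,250)],[(210,213),(256,218),(302,225),(346,228)]):
    mw=cmask(w,n)|((hsv[...,2]>60)&(hsv[...,1]<45) if n=='white' else False)
    mw=blobnear(mw,uv)[0]; mt=blobnear(cmask(im,n),ut)[0]
    # hole on top
    x0=ray(uv,.06,cw); out=[]
    for ms,cs in (([mw],[cw]),([mw,mt],[cw,ct])):
        r=fitheel(ms,cs,[x0[0],x0[1],-.09]); out.append((r.x[:2].round(4).tolist(),np.degrees(r.x[2]).round(1),round(r.fun,3)))
        if len(ms)==1: cv2.polylines(ov,[cv2.convexHull(proj(heelpts(*r.x,.016,.063),cw).astype(np.float32)).astype(np.int32)],True,(255,0,255),1)
        if len(ms)==1: cv2.polylines(ov,[proj(heelpts(*r.x,.016,.063),cw).astype(np.int32)[19:]],True,(255,255,0),1)
    print(n,out)
cv2.imwrite('pics/ov1.png',cv2.resize(ov[0:290,180:330],None,fx=2,fy=2))
E
python3 m2.py
```

```text
[419.  91.] 2912
[412. 154.] 2484
[405. 212.] 2111
show [ 0.6554 -0.0112 -0.0787] -4.51 [-0.  -0.2 -0.  -0.2  0.   0.4]
blue [([0.4802, 0.0744], np.float64(1.5), np.float64(0.075)), ([0.4803, 0.0738], np.float64(1.2), np.float64(0.229))]
yellow [([0.4732, -0.0011], np.float64(6.4), np.float64(0.161)), ([0.474, 0.0009], np.float64(12.7), np.float64(0.456))]
green [([0.4626, -0.074], np.float64(-4.7), np.float64(0.076)), ([0.4626, -0.074], np.float64(-4.7), np.float64(0.538))]
white [([0.4592, -0.1445], np.float64(1.0), np.float64(0.03)), ([0.4592, -0.1445], np.float64(1.0), np.float64(0.515))]
```

View pics/ov1.png

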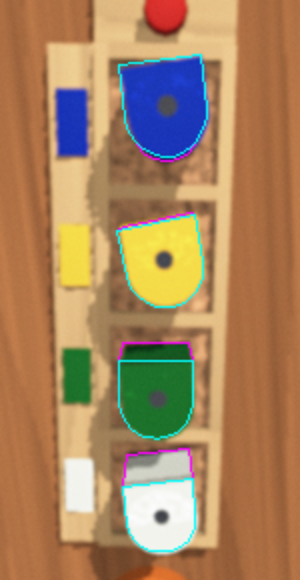

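The overlay fits closely on all four heels. I'll start with white, which goes to the well next to the button.

```bash
python3 go.py .4592 -.1445 .13 91 .4592 -.1445 .055 91
```

```text
t 2.22 shift [-110.8, -1.4, 170.2] turn [-0.0003, -0.0001, -0.1023] op 0.0854
t 2.22 shift [-110.8, -1.4, 245.2] turn [-0.0003, -0.0001, -0.1023] op 0.0854
```

move_arm(
  increments=[
    [1, -110.8, -1.4, 60, 0, 0, -0.102],
    [1, -110.8, -1.4, 100, 0, 0, -0.102],
    [1, -110.8, -1.4, 140, 0, 0, -0.102],
    [1, -110.8, -1.4, 170, 0, 0, -0.102],
    [1, -110.8, -1.4, 170, 0, 0, -0.102],
    [1, -110.8, -1.4, 170, 0, 0, -0.102],
    [1, -110.8, -1.4, 190, 0, 0, -0.102],
    [1, -110.8, -1.4, 210, 0, 0, -0.102],
    [1, -110.8, -1.4, 225, 0, 0, -0.102],
    [1, -110.8, -1.4, 235, 0, 0, -0.102],
    [1, -110.8, -1.4, 245, 0, 0, -0.102],
    [1, -110.8, -1.4, 245, 0, 0, -0.102],
    [1, -110.8, -1.4, 245, 0, 0, -0.102],
  ],
)

```text
t: 3.3
position: [0.4595, -0.1455, 0.0558]
ee_rot: [180.0, -0.0, 90.9]
wrist_force: [0.4, 0.0, 0.1]
opening: 0.0856
gripper_force: 0.0
```

move_arm(
  increments=[
    [0, 0, 0, 0, 0, 0, 0],
    [0, 0, 0, 0, 0, 0, 0],
    [0, 0, 0, 0, 0, 0, 0],
    [0, 0, 0, 0, 0, 0, 0],
    [0, 0, 0, 0, 0, 0, 0],
    [0, 0, 0, 0, 0, 0, 0],
    [0, 0, 0, 0, 0, 0, 0],
    [0, 0, 0, 0, 0, 0, 0],
  ],
  newtons=40,
)

```text
t: 3.97
position: [0.4597, -0.1457, 0.056]
ee_rot: [179.9, -0.0, 90.9]
wrist_force: [-0.9, 0.7, 6.9]
opening: 0.0395
gripper_force: 40.3
```

```bash
python3 go.py .4592 -.1445 .15 91 .6634 .0994 .15 86 .6634 .0994 .056 86
```

```text
t 3.97 shift [1.2, -0.4, -94.0] turn [0.0009, -0.0003, -0.0024] op 0.0395
t 3.97 shift [242.0, 207.4, -93.8] turn [0.0009, -0.0004, 0.0848] op 0.0395
t 3.97 shift [242.0, 207.4, 0.2] turn [0.0009, -0.0004, 0.0848] op 0.0395
```

move_arm(
  increments=[
    [0, 0, 0, -15, 0, 0, 0],
    [0, 0, 0, -45, 0, 0, 0],
    [0, 0, 0, -75, 0, 0, 0],
    [0, 0, 0, -94, 0, 0, 0],
    [0, 15, 13, -94, 0, 0, 0.01],
    [0, 40, 34, -94, 0, 0, 0.02],
    [0, 65, 56, -94, 0, 0, 0.03],
    [0, 90, 78, -94, 0, 0, 0.04],
    [0, 115, 99, -94, 0, 0, 0.05],
    [0, 140, 120, -94, 0, 0, 0.06],
    [0, 165, 141, -94, 0, 0, 0.07],
    [0, 190, 163, -94, 0, 0, 0.08],
    [0, 215, 184, -94, 0, 0, 0.085],
    [0, 232, 199, -94, 0, 0, 0.085],
    [0, 241, 207, -94, 0, 0, 0.085],
    [0, 241, 207, -94, 0, 0, 0.085],
    [0, 241, 207, -94, 0, 0, 0.085],
  ],
)

```text
t: 5.38
position: [0.6623, 0.0983, 0.1488]
ee_rot: [-180.0, 0.1, 86.0]
wrist_force: [0.1, -0.4, -1.3]
opening: 0.0396
gripper_force: 40.7
```

```bash
python3 go.py .6634 .0984 .056 86;  python3 - <<'E'
from h import *
s=env.get_state();print(s['wrist_force'],s['gripper_force'])
cv2.imwrite('pics/s1.png',np.hstack([eyes.snapshot('scene')[100:300,150:400],eyes.snapshot('wrist')[184:384,100:400]]))
E
```

```text
t 5.38 shift [0.3, 1.1, 92.8] turn [-0.0007, 0.0011, 0.0004] op 0.0396
[ 0.0619791  -0.39634271 -1.274265  ] 40.659297332167625
```

View pics/s1.png

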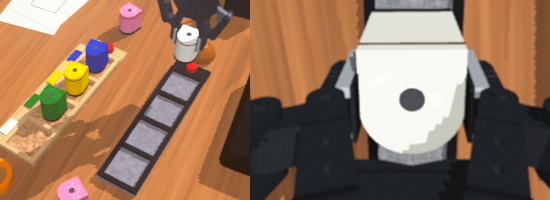

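White is held upright between the pads, above the well next to the button. I'll lower it and release.

move_arm(
  increments=[
    [0, 0, 1, 25, 0, 0, 0],
    [0, 0, 1, 50, 0, 0, 0],
    [0, 0, 1, 68, 0, 0, 0],
    [0, 0, 1, 80, 0, 0, 0],
    [0, 0, 1, 87, 0, 0, 0],
    [0, 0, 1, 90, 0, 0, 0],
    [0, 0, 1, 92, 0, 0, 0],
    [0, 0, 1, 92, 0, 0, 0],
    [0, 0, 1, 92, 0, 0, 0],
    [0, 0, 1, 92, 0, 0, 0],
  ],
)

```text
t: 6.32
position: [0.6641, 0.0983, 0.0582]
ee_rot: [179.9, -0.0, 86.0]
wrist_force: [-0.4, -0.5, -0.2]
opening: 0.0395
gripper_force: 40.7
```

move_arm(
  increments=[
    [0.9, 0, 0, 0, 0, 0, 0],
    [0.9, 0, 0, 0, 0, 0, 0],
    [0.9, 0, 0, 0, 0, 0, 0],
    [0.9, 0, 0, 0, 0, 0, 0],
    [0.9, 0, 0, 0, 0, 0, 0],
    [0.9, 0, 0, -10, 0, 0, 0],
    [1, 0, 0, -30, 0, 0, 0],
    [1, 0, 0, -60, 0, 0, 0],
    [1, 0, 0, -95, 0, 0, 0],
    [1, 0, 0, -95, 0, 0, 0],
    [1, 0, 0, -95, 0, 0, 0],
  ],
)

```text
t: 7.23
position: [0.665, 0.0982, 0.1555]
ee_rot: [179.7, -0.1, 86.0]
wrist_force: [-0.2, 0.5, -1.4]
opening: 0.0856
gripper_force: 0.0
```

```bash
python3 go.py .4626 -.074 .15 85.3 .4626 -.074 .055 85.3;  python3 - <<'E'
from h import *
cv2.imwrite('pics/s2.png',np.hstack([eyes.snapshot('scene')[100:300,150:400],eyes.snapshot('wrist')[184:384,100:400]]))
E
```

```text
t 7.23 shift [-186.0, -189.9, 4.3] turn [0.0044, -0.0016, 0.0118] op 0.0856
t 7.23 shift [-186.1, -190.3, 99.3] turn [0.0044, -0.0016, 0.0118] op 0.0856
```

View pics/s2.png

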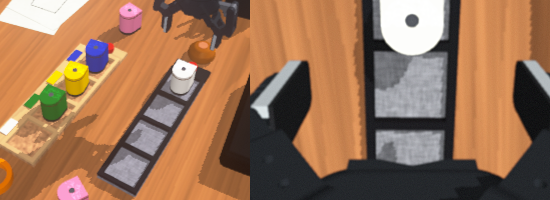

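White stands in the first well and the fingers came away clear. Green is next, into the second well.

move_arm(
  increments=[
    [1, -186, -190, 4, 0, 0, 0.012],
    [1, -186, -190, 4, 0, 0, 0.012],
    [1, -186, -190, 4, 0, 0, 0.012],
    [1, -186, -190, 4, 0, 0, 0.012],
    [1, -186, -190, 4, 0, 0, 0.012],
    [1, -186, -190, 4, 0, 0, 0.012],
    [1, -186, -190, 4, 0, 0, 0.012],
    [1, -186, -190, 4, 0, 0, 0.012],
    [1, -186, -190, 4, 0, 0, 0.012],
    [1, -186, -190, 4, 0, 0, 0.012],
    [1, -186, -190, 4, 0, 0, 0.012],
    [1, -186, -190, 4, 0, 0, 0.012],
  ],
)

```text
t: 8.33
position: [0.4616, -0.0734, 0.1482]
ee_rot: [-180.0, 0.1, 85.4]
wrist_force: [-0.0, 0.1, 0.9]
opening: 0.0855
gripper_force: 0.0
```

```bash
python3 go.py .4626 -.074 .055 85.3
```

```text
t 8.33 shift [-0.4, 1.1, 93.2] turn [-0.0003, 0.0014, 0.0013] op 0.0855
```

move_arm(
  increments=[
    [1, -0.4, 0.5, 35, 0, 0, 0],
    [1, -0.4, 0.5, 65, 0, 0, 0],
    [1, -0.4, 0.5, 80, 0, 0, 0],
    [1, -0.4, 0.5, 88, 0, 0, 0],
    [1, -0.4, 0.5, 93, 0, 0, 0],
    [1, -0.4, 0.5, 93, 0, 0, 0],
    [1, -0.4, 0.5, 93, 0, 0, 0],
    [0, -0.4, 0.5, 93, 0, 0, 0],
    [0, -0.4, 0.5, 93, 0, 0, 0],
    [0, -0.4, 0.5, 93, 0, 0, 0],
    [0, -0.4, 0.5, 93, 0, 0, 0],
    [0, -0.4, 0.5, 93, 0, 0, 0],
    [0, -0.4, 0.5, 93, 0, 0, 0],
    [0, -0.4, 0.5, 93, 0, 0, 0],
    [0, -0.4, 0.5, 93, 0, 0, 0],
  ],
)

```text
t: 9.58
position: [0.462, -0.0742, 0.056]
ee_rot: [180.0, -0.0, 85.3]
wrist_force: [-1.3, 0.9, 8.1]
opening: 0.0397
gripper_force: 39.5
```

```bash
python3 go.py .6578 .0256 .15 86 .6578 .0256 .055 86
```

```text
t 9.58 shift [115.6, 187.1, -93.7] turn [0.0007, -0.0008, -0.012] op 0.0397
t 9.58 shift [115.5, 187.0, 1.3] turn [0.0007, -0.0008, -0.012] op 0.0397
```

move_arm(
  increments=[
    [0, 0, 0, -15, 0, 0, 0],
    [0, 0, 0, -45, 0, 0, 0],
    [0, 0, 0, -75, 0, 0, 0],
    [0, 0, 0, -94, 0, 0, 0],
    [0, 10, 16, -94, 0, 0, -0.01],
    [0, 25, 40, -94, 0, 0, -0.01],
    [0, 43, 70, -94, 0, 0, -0.01],
    [0, 61, 100, -94, 0, 0, -0.01],
    [0, 80, 130, -94, 0, 0, -0.01],
    [0, 98, 160, -94, 0, 0, -0.01],
    [0, 110, 178, -94, 0, 0, -0.01],
    [0, 115, 187, -94, 0, 0, -0.01],
    [0, 115, 187, -94, 0, 0, -0.01],
    [0, 115, 187, -94, 0, 0, -0.01],
    [0, 115, 187, -70, 0, 0, -0.01],
    [0, 115, 187, -45, 0, 0, -0.01],
    [0, 115, 187, -25, 0, 0, -0.01],
    [0, 115, 187, -12, 0, 0, -0.01],
    [0, 115, 187, -5, 0, 0, -0.01],
    [0, 115, 187, -2, 0, 0, -0.01],
  ],
)

```text
t: 11.25
position: [0.6565, 0.0245, 0.0569]
ee_rot: [-179.9, 0.0, 85.8]
wrist_force: [0.7, -0.1, -1.3]
opening: 0.0393
gripper_force: 40.9
```

```bash
python3 go.py .6578 .0256 .0565 86
```

```text
t 11.25 shift [1.2, 1.2, 0.4] turn [-0.0009, 0.0002, -0.0028] op 0.0393
```

move_arm(
  increments=[
    [0, 0.5, 0.5, 0.5, 0, 0, 0],
    [0, 0.5, 0.5, 0.5, 0, 0, 0],
    [0.9, 0.5, 0.5, 0.5, 0, 0, 0],
    [0.9, 0.5, 0.5, 0.5, 0, 0, 0],
    [0.9, 0.5, 0.5, 0.5, 0, 0, 0],
    [0.9, 0.5, 0.5, 0.5, 0, 0, 0],
    [0.9, 0.5, 0.5, 0.5, 0, 0, 0],
    [0.9, 0.5, 0.5, -10, 0, 0, 0],
    [1, 0.5, 0.5, -30, 0, 0, 0],
    [1, 0.5, 0.5, -60, 0, 0, 0],
    [1, 0.5, 0.5, -95, 0, 0, 0],
    [1, 0.5, 0.5, -95, 0, 0, 0],
    [1, 0.5, 0.5, -95, 0, 0, 0],
  ],
)

```text
t: 12.33
position: [0.6592, 0.0251, 0.1554]
ee_rot: [179.7, -0.1, 85.9]
wrist_force: [0.3, -0.0, -1.0]
opening: 0.0854
gripper_force: 0.0
```

```bash
python3 go.py .4732 -.0011 .15 96.4
```

```text
t 12.33 shift [-39.5, -183.7, 4.5] turn [0.0045, -0.0007, -0.184] op 0.0854
```

move_arm(
  increments=[
    [1, -39.5, -184, 4.5, 0, 0, -0.184],
    [1, -39.5, -184, 4.5, 0, 0, -0.184],
    [1, -39.5, -184, 4.5, 0, 0, -0.184],
    [1, -39.5, -184, 4.5, 0, 0, -0.184],
    [1, -39.5, -184, 4.5, 0, 0, -0.184],
    [1, -39.5, -184, 4.5, 0, 0, -0.184],
    [1, -39.5, -184, 4.5, 0, 0, -0.184],
    [1, -39.5, -184, 4.5, 0, 0, -0.184],
    [1, -39.5, -184, 4.5, 0, 0, -0.184],
    [1, -39.5, -184, 4.5, 0, 0, -0.184],
  ],
)

```text
t: 13.17
position: [0.4722, -0.0009, 0.1478]
ee_rot: [-180.0, 0.1, 96.4]
wrist_force: [-0.6, -0.3, -0.3]
opening: 0.0856
gripper_force: 0.0
```

```bash
python3 go.py .4732 -.0011 .055 96.4; python3 - <<'E'
from h import *
cv2.imwrite('pics/s3.png',np.hstack([eyes.snapshot('scene')[100:300,150:400],eyes.snapshot('wrist')[84:384:,100:400][:200]]))
E
```

```text
t 13.17 shift [-0.1, 1.0, 92.8] turn [-0.0001, 0.0017, 0.0002] op 0.0856
```

View pics/s3.png

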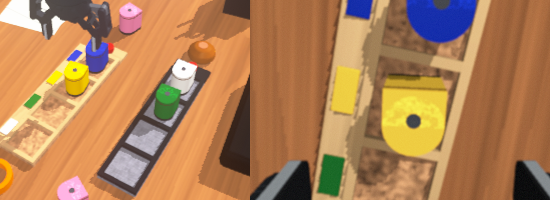

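White and green stand in wells 1 and 2, and the gripper is above yellow with its axis aligned.

move_arm(
  increments=[
    [1, 0, 0.5, 35, 0, 0, 0],
    [1, 0, 0.5, 65, 0, 0, 0],
    [1, 0, 0.5, 80, 0, 0, 0],
    [1, 0, 0.5, 88, 0, 0, 0],
    [1, 0, 0.5, 93, 0, 0, 0],
    [1, 0, 0.5, 93, 0, 0, 0],
    [1, 0, 0.5, 93, 0, 0, 0],
    [0, 0, 0.5, 93, 0, 0, 0],
    [0, 0, 0.5, 93, 0, 0, 0],
    [0, 0, 0.5, 93, 0, 0, 0],
    [0, 0, 0.5, 93, 0, 0, 0],
    [0, 0, 0.5, 93, 0, 0, 0],
    [0, 0, 0.5, 93, 0, 0, 0],
    [0, 0, 0.5, 93, 0, 0, 0],
    [0, 0, 0.5, 93, 0, 0, 0],
  ],
)

```text
t: 14.52
position: [0.4723, -0.0005, 0.0555]
ee_rot: [180.0, -0.0, 96.4]
wrist_force: [-2.2, -0.3, 8.5]
opening: 0.0394
gripper_force: 39.6
```

```bash
python3 go.py .6522 -.0482 .15 86 .6522 -.0482 .055 86
```

```text
t 14.52 shift [-67.4, 173.5, -94.4] turn [0.0006, -0.0008, 0.1819] op 0.0394
t 14.52 shift [-67.5, 173.4, 0.6] turn [0.0006, -0.0008, 0.1819] op 0.0394
```

move_arm(
  increments=[
    [0, 0, 0, -15, 0, 0, 0],
    [0, 0, 0, -45, 0, 0, 0],
    [0, 0, 0, -75, 0, 0, 0],
    [0, 0, 0, -94, 0, 0, 0],
    [0, -6, 16, -94, 0, 0, 0.02],
    [0, -15, 40, -94, 0, 0, 0.05],
    [0, -27, 70, -94, 0, 0, 0.08],
    [0, -39, 100, -94, 0, 0, 0.11],
    [0, -50, 130, -94, 0, 0, 0.14],
    [0, -60, 155, -94, 0, 0, 0.16],
    [0, -65, 168, -94, 0, 0, 0.18],
    [0, -67, 174, -94, 0, 0, 0.182],
    [0, -67, 174, -94, 0, 0, 0.182],
    [0, -67, 174, -94, 0, 0, 0.182],
    [0, -67, 174, -70, 0, 0, 0.182],
    [0, -67, 174, -45, 0, 0, 0.182],
    [0, -67, 174, -25, 0, 0, 0.182],
    [0, -67, 174, -12, 0, 0, 0.182],
    [0, -67, 174, -5, 0, 0, 0.182],
    [0, -67, 174, -2, 0, 0, 0.182],
  ],
)

```text
t: 16.18
position: [0.6516, -0.0473, 0.0564]
ee_rot: [-179.9, -0.0, 86.0]
wrist_force: [0.8, -0.1, -0.5]
opening: 0.0397
gripper_force: 40.6
```

```bash
python3 go.py .6522 -.0482 .0565 86
```

```text
t 16.18 shift [-0.8, 0.7, -0.1] turn [-0.001, -0.0003, 0.0003] op 0.0397
```

move_arm(
  increments=[
    [0, -0.5, 0, 0.3, 0, 0, 0],
    [0, -0.5, 0, 0.3, 0, 0, 0],
    [0.9, -0.5, 0, 0.3, 0, 0, 0],
    [0.9, -0.5, 0, 0.3, 0, 0, 0],
    [0.9, -0.5, 0, 0.3, 0, 0, 0],
    [0.9, -0.5, 0, 0.3, 0, 0, 0],
    [0.9, -0.5, 0, 0.3, 0, 0, 0],
    [0.9, -0.5, 0, -10, 0, 0, 0],
    [1, -0.5, 0, -30, 0, 0, 0],
    [1, -0.5, 0, -60, 0, 0, 0],
    [1, -0.5, 0, -95, 0, 0, 0],
    [1, -0.5, 0, -95, 0, 0, 0],
    [1, -0.5, 0, -95, 0, 0, 0],
  ],
)

```text
t: 17.27
position: [0.6536, -0.0488, 0.1548]
ee_rot: [179.8, -0.0, 86.0]
wrist_force: [-0.3, -0.3, -0.6]
opening: 0.0855
gripper_force: 0.0
```

```bash
python3 go.py .4802 .0744 .15 91.5
```

```text
t 17.27 shift [110.8, -181.6, 4.0] turn [0.0044, -0.0004, -0.0964] op 0.0855
```

move_arm(
  increments=[
    [1, 111, -181.6, 4, 0, 0, -0.096],
    [1, 111, -181.6, 4, 0, 0, -0.096],
    [1, 111, -181.6, 4, 0, 0, -0.096],
    [1, 111, -181.6, 4, 0, 0, -0.096],
    [1, 111, -181.6, 4, 0, 0, -0.096],
    [1, 111, -181.6, 4, 0, 0, -0.096],
    [1, 111, -181.6, 4, 0, 0, -0.096],
    [1, 111, -181.6, 4, 0, 0, -0.096],
    [1, 111, -181.6, 4, 0, 0, -0.096],
    [1, 111, -181.6, 4, 0, 0, -0.096],
    [1, 111, -181.6, 4, 0, 0, -0.096],
  ],
)

```text
t: 18.18
position: [0.4797, 0.0735, 0.1478]
ee_rot: [180.0, 0.1, 91.3]
wrist_force: [0.3, -0.0, 0.8]
opening: 0.0853
gripper_force: 0.0
```

```bash
python3 go.py .4802 .0744 .055 91.5
```

```text
t 18.18 shift [1.0, 0.5, 92.8] turn [0.0002, 0.0016, -0.0031] op 0.0853
```

move_arm(
  increments=[
    [1, 0.5, 0.3, 35, 0, 0, 0],
    [1, 0.5, 0.3, 65, 0, 0, 0],
    [1, 0.5, 0.3, 80, 0, 0, 0],
    [1, 0.5, 0.3, 88, 0, 0, 0],
    [1, 0.5, 0.3, 93, 0, 0, 0],
    [1, 0.5, 0.3, 93, 0, 0, 0],
    [1, 0.5, 0.3, 93, 0, 0, 0],
    [0, 0.5, 0.3, 93, 0, 0, 0],
    [0, 0.5, 0.3, 93, 0, 0, 0],
    [0, 0.5, 0.3, 93, 0, 0, 0],
    [0, 0.5, 0.3, 93, 0, 0, 0],
    [0, 0.5, 0.3, 93, 0, 0, 0],
    [0, 0.5, 0.3, 93, 0, 0, 0],
    [0, 0.5, 0.3, 93, 0, 0, 0],
    [0, 0.5, 0.3, 93, 0, 0, 0],
  ],
)

```text
t: 19.43
position: [0.4795, 0.0759, 0.0555]
ee_rot: [180.0, -0.1, 91.5]
wrist_force: [-1.0, 0.6, 7.8]
opening: 0.0398
gripper_force: 39.5
```

```bash
python3 go.py .6466 -.122 .15 86 .6466 -.122 .055 86
```

```text
t 19.43 shift [-202.2, 161.8, -94.6] turn [0.0004, -0.0009, 0.0962] op 0.0398
t 19.43 shift [-202.3, 161.8, 0.4] turn [0.0004, -0.0009, 0.0962] op 0.0398
```

move_arm(
  increments=[
    [0, 0, 0, -15, 0, 0, 0],
    [0, 0, 0, -45, 0, 0, 0],
    [0, 0, 0, -75, 0, 0, 0],
    [0, 0, 0, -94, 0, 0, 0],
    [0, -15, 12, -94, 0, 0, 0.02],
    [0, -40, 32, -94, 0, 0, 0.03],
    [0, -65, 52, -94, 0, 0, 0.04],
    [0, -90, 72, -94, 0, 0, 0.05],
    [0, -115, 92, -94, 0, 0, 0.06],
    [0, -140, 112, -94, 0, 0, 0.07],
    [0, -165, 132, -94, 0, 0, 0.08],
    [0, -185, 148, -94, 0, 0, 0.09],
    [0, -196, 158, -94, 0, 0, 0.096],
    [0, -201, 162, -94, 0, 0, 0.096],
    [0, -201, 162, -94, 0, 0, 0.096],
    [0, -201, 162, -94, 0, 0, 0.096],
    [0, -201, 162, -70, 0, 0, 0.096],
    [0, -201, 162, -45, 0, 0, 0.096],
    [0, -201, 162, -25, 0, 0, 0.096],
    [0, -201, 162, -12, 0, 0, 0.096],
  ],
)

```text
t: 21.1
position: [0.6451, -0.1187, 0.0649]
ee_rot: [-179.9, -0.1, 86.1]
wrist_force: [-1.2, 0.8, 0.3]
opening: 0.0396
gripper_force: 40.7
```

```bash
python3 go.py .6466 -.121 .0565 86
```

```text
t 21.1 shift [-2.2, 1.6, 8.4] turn [-0.0022, -0.0013, 0.002] op 0.0396
```

move_arm(
  increments=[
    [0, -1.5, 1, 5, 0, 0, 0],
    [0, -1.5, 1, 8, 0, 0, 0],
    [0, -1.5, 1, 10, 0, 0, 0],
    [0, -1.5, 1, 10, 0, 0, 0],
    [0, -1.5, 1, 10, 0, 0, 0],
  ],
)

```text
t: 21.52
position: [0.6478, -0.1228, 0.0578]
ee_rot: [179.9, 0.0, 86.0]
wrist_force: [-0.2, -0.6, -1.2]
opening: 0.0395
gripper_force: 40.7
```

move_arm(
  increments=[
    [0.9, 0, 0, 0, 0, 0, 0],
    [0.9, 0, 0, 0, 0, 0, 0],
    [0.9, 0, 0, 0, 0, 0, 0],
    [0.9, 0, 0, 0, 0, 0, 0],
    [0.9, 0, 0, 0, 0, 0, 0],
    [0.9, 0, 0, -10, 0, 0, 0],
    [1, 0, 0, -30, 0, 0, 0],
    [1, 0, 0, -60, 0, 0, 0],
    [1, 0, 0, -95, 0, 0, 0],
    [1, 0, 0, -130, 0, 0, 0],
    [1, 0, 0, -170, 0, 0, 0],
    [1, 0, 0, -200, 0, 0, 0],
    [1, 0, 0, -200, 0, 0, 0],
  ],
)

```text
t: 22.6
position: [0.6492, -0.1244, 0.2645]
ee_rot: [179.5, 0.0, 85.9]
wrist_force: [0.6, -0.7, -1.1]
opening: 0.0854
gripper_force: 0.0
```

```bash
python3 go.py .655 -.011 .26 86; python3 - <<'E'
from h import *
cv2.imwrite('pics/s4.png',np.hstack([eyes.snapshot('scene')[100:300,150:400],eyes.snapshot('wrist')[84:284:,100:400]]))
E
```

```text
t 22.6 shift [113.6, -2.3, 4.4] turn [0.0093, 0.0006, -0.0009] op 0.0854
```

View pics/s4.png

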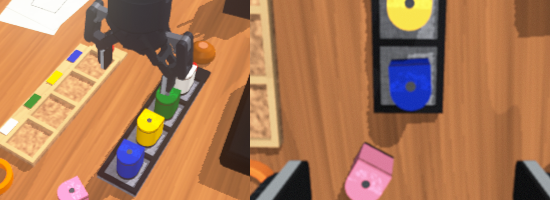

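All four heels are in the black rack: white, green, yellow, blue from the button. I'll move up over the rack and measure where each one stands.

move_arm(
  increments=[
    [1, 114, -2, -30, 0.009, 0, 0],
    [1, 114, -2, -30, 0.009, 0, 0],
    [1, 114, -2, -30, 0.009, 0, 0],
    [1, 114, -2, -30, 0.009, 0, 0],
    [1, 114, -2, -30, 0.009, 0, 0],
    [1, 114, -2, -30, 0.009, 0, 0],
    [1, 114, -2, -30, 0.009, 0, 0],
    [1, 114, -2, -30, 0.009, 0, 0],
  ],
)

```text
t: 23.37
position: [0.6528, -0.0105, 0.2864]
ee_rot: [-179.4, 0.0, 85.8]
wrist_force: [0.0, -0.5, -0.2]
opening: 0.0852
gripper_force: 0.0
```

```bash
cat > m3.py <<'E'
from h import *
cw=cal('wrist'); w=eyes.snapshot('wrist'); hsv=cv2.cvtColor(w,cv2.COLOR_BGR2HSV)
c=np.array([.6548,-.01135]); th=np.radians(-4.35); R=np.array([[np.cos(th),-np.sin(th)],[np.sin(th),np.cos(th)]])
ov=w.copy()
for n,y in zip(['white','green','yellow','blue'],YS):
    x0=c+R@[0,y]; uv=proj(np.array([[*x0,.05]]),cw)[0]
    m=cmask(w,n)
    if n=='white': m=(hsv[...,2]>150)&(hsv[...,1]<40)
    m=blobnear(m,uv)[0]; r=fitheel([m],[cw],[*x0,th]); d=R.T@(r.x[:2]-c)-[0,y]
    print(n,'err mm',(d*1e3).round(1),np.degrees(r.x[2]).round(1),round(r.fun,3))
    cv2.polylines(ov,[proj(heelpts(*r.x,.016,.063),cw).astype(np.int32)[19:]],True,(255,0,255),1)
    cv2.polylines(ov,[proj(np.array([[*(c+R@[a,y+b]),.008] for a,b in [(-.031,-.033),(.031,-.033),(.031,.033),(-.031,.033)]]),cw).astype(np.int32)],True,(0,255,255),1)
cv2.imwrite('pics/f.png',ov)
E
python3 m3.py
```

```text
white err mm [ 2.  -0.6] -5.0 0.203
green err mm [ 1.4 -1.1] -3.3 0.06
yellow err mm [-0.   0.2] -4.6 0.256
blue err mm [ 1.9 -0.8] -1.0 0.032
```

View pics/f.png

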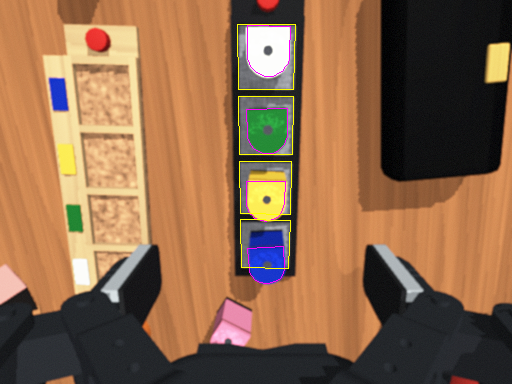

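All four heels are within about 2 mm of their well centres, upright, and the arm is clear of them. I'm handing the job in.

```bash
python3 -c "
from bench import job_done
print(job_done())"
```

```text
the job is handed in; nothing more can be done
None
```

The four heels now stand in the black rack in reverse order (white, green, yellow, blue from the red button), each measured about 2 mm or less from its well centre and released; I handed the job in at about 23 s, and no verdict came back.

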